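Cap the pipe stubs of a rebuilt manifold by trial fit

ROBOT

A 6-joint arm with a two-finger parallel gripper is mounted at the origin on the work surface. World frame = base frame: x ahead of the robot, y to its left, z up, the work surface at z = 0. Lengths are in m, angles in rad, forces in N, time in s.
With the tool pointing down it reaches from about 0.3 to 0.875 m from the base axis. Payload 6.4 kg.
Tool frame: the origin (TCP) lies at the very end of the fingers, on their centre line; the grasp point (between the pads) lies 19 mm behind it; z points along the fingers, y is the line along which they close (so a half turn about z gives the same grasp; the last joint's range is limited). The gripper opens to 88 mm and grips with 3 to 60 N. Pads are 18 mm wide; open, the fingers measure 123 mm over their backs; the gripper's body (75 mm by 187 mm) begins 45 mm behind the grasp point.
Start: joints at [1.112, 0.181, 1.607, -0, 1.354, -0.206], TCP at [0.144, 0.557, 0.239] pointing down, gripper open.
Joint ranges: [-2.99, 2.99], [-0.89, 2.07], [0.3, 2.58], [-1.14, 4.28], [0, 2.63], [-3.12, 3.12]. Speed limits (rad/s): [2.57, 2.57, 3.01, 3.14, 3.14, 3.14].

INTERFACE

Orientations are given as a rotation vector (axis times angle).
In Python, from cell import telemetry, snapshot, order gives the robot as it stands.
- The arm moves only by the tool arm_command, never from a script. Its argument "increments" is a list of rows, each an object of numbers: "hand": the opening, from 0 (shut) to 1 (fully open); "x", "y", "z": the shift along the world's x, y, z in units of 50 mm (1.0 is 50 mm); "twist": the turn about the world's z in units of 5 degrees (1.0 is 5 degrees). A call has 1 to 20 rows; each row shifts and turns the commanded pose from where the row before left it; what a row does not reach is not made up. A row lasts 1/8 s, in which the tool goes at most 62.5 mm and 10.7 degrees, less where a joint would pass 70% of its speed; a pose out of reach is approached as far as the arm can. A call is refused whole if a number of a shift passes 1 or a number of a turn 1, either way. A call with a gripper value outside its range is refused whole. The fingers move at their own pace and stop on an object; "force" is the grip in N (left out, the last holds). Time passes only in rows, so rows that do not move let the fingers close. It gives the time, the measured TCP pose, the force, the opening and the grip force at its end, in the units of the state.
- telemetry.sense(): the state, without advancing time (a new reading comes with each control period).
- snapshot(name): name is "scene" or "top"; returns a dict with "frame" (480x640x3 uint8, blue, green, red), "fx", "fy", "cx", "cy" (pixels), "T" (4x4, takes a point from camera to world coordinates). Camera axes: x right, y down, z forward; pixel columns grow to the right and rows downward; lengths in m; the calibration is good to about 2 mm. A picture is of the moment at which its call begins. There is no depth.
- order.job_done(): hands the job in; it is judged then, once.
The state is a dict: "time": time; "joint_pos": joint angles; "qvel": joint speeds; "tau": joint torques, N m; "eef_pos": TCP position; "eef_rot": TCP orientation; "force": force on the tool from outside, world axes, zero at the start; "wrist_torque": the same for the moment, N m; "opening": opening from 0.0 (shut) to 1.0 (fully open); "gripper_force": force on a finger pad.
Only numpy, scipy, OpenCV 4.12 (cv2) and the standard library are available. Lean on these libraries where they do the work, as an engineer would, in place of code of your own. Each camera call takes 0.05 s, during which the arm holds its last target. There are 200 camera calls.

TASK

Lift the loose spacer plate off the three black dust caps and lay it flat and square on top of the pile of spacers. Then close all three pipe stubs of the manifold, each with the cap that fits it, pushed fully home and level: the caps look alike but their bores differ slightly, so find the right one by gentle trial and never force one. Leave the piston, bearing, socket and spray can where they stand.

Things in the scene. Friction and masses are not known exactly. Their poses are not given: they have to be found in the camera images.
- spacer_center (a point): Centre of the loose spacer plate, a flat brown wooden strip 230 x 58 x 6 mm (x along its length, y across its width, z up), about 90 g. It starts lying centred on top of the three caps. Can be gripped across its 58 mm width at the middle; the caps below are only 48 mm wide.
- pile_top (a point): Centre of the top face of the pile of five identical spacers, 230 x 58 x 30 mm, fixed to the bench (x along its length, y across, z up). This point is 30 mm above the bench.
- board: Plywood packing board, fixed, 260 x 100 x 8 mm, lying on the bench; origin at the centre of its underside, x along its length. The three caps stand on it in a row along its x, about 80 mm apart.
- manifold: Fixed cast aluminium manifold block, 300 x 90 mm (foot 310 x 100 mm), top face 45 mm above the bench; origin at the centre of its underside, x along its length. The three stubs stand on its top in a row along its x, 90 mm apart, in any order. Four low bolt heads (5 mm) stand between them.
- cap_1_center (a point): Centre of one of three look-alike black plastic dust caps (z up): 48 mm across, 36 mm high, closed top, mouth down, bore 30 mm deep, about 50 g. Their bores are 27.6, 32.6 and 37.6 mm, one for each stub with 1.3 mm play all round; which cap has which is NOT told and not visible from above. Starts on the packing board under the spacer; this point is 18 mm above its mouth rim.
- cap_2_center (a point): Centre of one of three look-alike black plastic dust caps (z up): 48 mm across, 36 mm high, closed top, mouth down, bore 30 mm deep, about 50 g. Their bores are 27.6, 32.6 and 37.6 mm, one for each stub with 1.3 mm play all round; which cap has which is NOT told and not visible from above. Starts on the packing board under the spacer; this point is 18 mm above its mouth rim.
- cap_3_center (a point): Centre of one of three look-alike black plastic dust caps (z up): 48 mm across, 36 mm high, closed top, mouth down, bore 30 mm deep, about 50 g. Their bores are 27.6, 32.6 and 37.6 mm, one for each stub with 1.3 mm play all round; which cap has which is NOT told and not visible from above. Starts on the packing board under the spacer; this point is 18 mm above its mouth rim.
- stub_25_top (a point): Centre of the top of the 25 mm wide round upright steel stub (z up), 46 mm above the manifold's top. Top closed, flat with a dark disc; upper edge bevelled 1.3 mm. With a cap fully home the cap's roof rests on the stub top: its centre is 12 mm below this point, its mouth 30 mm below it and 10 mm above the stub's foot flange (52 mm across, 6 mm high).
- stub_30_top (a point): Centre of the top of the 30 mm wide round upright steel stub (z up), 46 mm above the manifold's top. Top closed, flat with a dark disc; upper edge bevelled 1.3 mm. With a cap fully home the cap's roof rests on the stub top: its centre is 12 mm below this point, its mouth 30 mm below it and 10 mm above the stub's foot flange (52 mm across, 6 mm high).
- stub_35_top (a point): Centre of the top of the 35 mm wide round upright steel stub (z up), 46 mm above the manifold's top. Top closed, flat with a dark disc; upper edge bevelled 1.3 mm. With a cap fully home the cap's roof rests on the stub top: its centre is 12 mm below this point, its mouth 30 mm below it and 10 mm above the stub's foot flange (52 mm across, 6 mm high).
- stub_25: The 25 mm pipe stub itself; origin on its axis at the manifold's top face, 46 mm below its top. Fixed. A cap too small for it stops with its mouth on the stub top; one too big drops on loosely, and then another stub cannot be capped.
- stub_30: The 30 mm pipe stub itself; origin on its axis at the manifold's top face, 46 mm below its top. Fixed. A cap too small for it stops with its mouth on the stub top; one too big drops on loosely, and then another stub cannot be capped.
- stub_35: The 35 mm pipe stub itself; origin on its axis at the manifold's top face, 46 mm below its top. Fixed. A cap too small for it stops with its mouth on the stub top; one too big drops on loosely, and then another stub cannot be capped.
- piston_center (a point): Bystander: loose aluminium piston, 72 mm across, 64 mm high; point at its centre.
- bearing_center (a point): Bystander: loose steel ball bearing lying flat, 52 mm across, 15 mm high; point at its centre.
- socket_center (a point): Bystander: loose steel wrench socket standing up, 24 mm across, 30 mm high; point at its centre.
- spray_center (a point): Bystander: loose yellow spray can, 60 mm across, 170 mm high; point at its centre.
Things that resemble listed ones, but are neither listed nor needed, are in the scene too. Leave any pink look-alike of the part that bears spacer_center alone.

How it is judged:
By the outcome, as a careful person would: the job done as asked, in the order asked, and still so for the second after the job is handed in, with the robot touching nothing.
It also fails if it takes over 72 s, if anything falls off the work surface, if the arm or the gripper's body presses on something with over 40 N, if the wrist force passes 120 N, or if a joint passes its speed limit or range.

## Working session

There is one attempt and no reset: what is moved stays moved. The work goes in short steps, Python scripts to look and compute and a tool call to move; the robot and the scene stay as the last step left them, time stands still between calls to the robot, and variables do not carry over. Pictures are saved under pics/ and viewed, at most 10 in all, crops included, and the job is handed in when it is done.

Besides the shell and the picture viewer there is one more tool, called as name([rows], argument=value, ...), one row to a line, values as JSON. arm_command: Moves the arm, as the interface text tells. Its arguments: {"type":"object","properties":{"increments":{"type":"array"},"force":{"type":"number"}},"required":["increments"]}

```bash
mkdir -p pics; ls
python3 - <<'E'
from cell import telemetry, snapshot
import cv2,numpy as np,pickle
s=telemetry.sense();print({k:np.round(v,3).tolist() for k,v in s.items()})
for n in("top","scene"):
    d=snapshot(n);cv2.imwrite(f"pics/{n}0.png",d["frame"]);pickle.dump(d,open(f"{n}0.pkl","wb"));print(n,d["fx"],d["fy"],d["cx"],d["cy"],np.round(d["T"],4).tolist())
E
```

```text
pics
{'time': 0.0, 'joint_pos': [1.112, 0.182, 1.608, -0.0, 1.354, -0.206], 'qvel': [0.001, -0.001, 0.0, -0.002, 0.001, -0.001], 'tau': [0.0, -43.388, -34.184, 0.07, 0.039, -0.0], 'eef_pos': [0.144, 0.556, 0.238], 'eef_rot': [-0.396, -3.116, 0.003], 'force': [1.056, -0.197, -0.005], 'wrist_torque': [-0.009, -0.008, 0.011], 'gripper_force': 0.0, 'opening': 0.998}
top 499.6026608311833 499.6026608311833 317.0391490518947 236.93599394792963 [[-0.0382, -0.9731, 0.227, 0.288], [-0.9993, 0.0368, -0.0105, 0.1], [0.0018, -0.2272, -0.9738, 1.1495], [0.0, 0.0, 0.0, 1.0]]
scene 561.8056709573648 561.8056709573648 315.4303399089262 241.58911321779766 [[-0.8231, 0.355, -0.4433, 1.0035], [0.5677, 0.4889, -0.6624, 0.801], [-0.0184, -0.7968, -0.6039, 0.7335], [0.0, 0.0, 0.0, 1.0]]
```

View pics/top0.png

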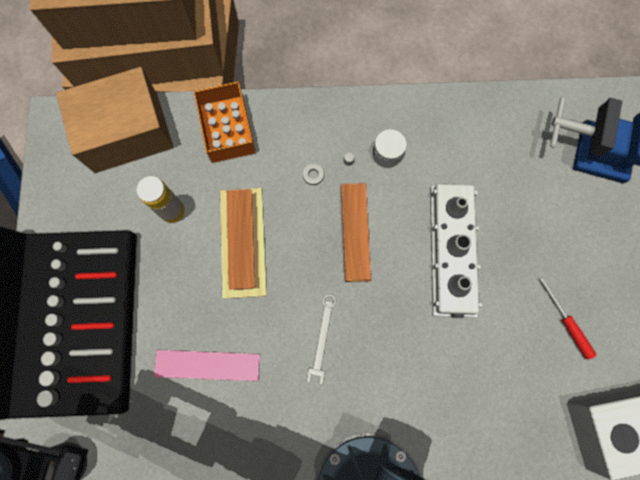

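View pics/scene0.png

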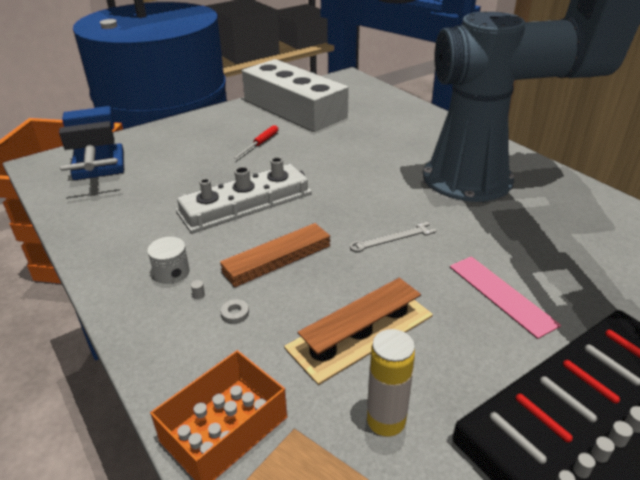

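The top view shows three strip-like candidates:
- **Brown strip on the yellow board, (242,240):** it sits raised on black caps in the scene view, so this is the loose spacer.
- **Brown strip at (355,232):** this has a layered side, so it is the fixed pile.
- **Pink strip at (207,365):** this is the look-alike, to be left alone.

The manifold stubs are at about (458,204), (462,242) and (463,283), and the spray can is at (153,190).

```bash
cat > h.py <<'E'
import cv2,numpy as np,pickle
def ray(d,u,v,z):
    T=d["T"];r=T[:3,:3]@np.array([(u-d["cx"])/d["fx"],(v-d["cy"])/d["fy"],1.]);o=T[:3,3]
    return o+r*(z-o[2])/r[2]
def proj(d,P):
    T=d["T"];p=(np.atleast_2d(P)-T[:3,3])@T[:3,:3];return np.c_[d["fx"]*p[:,0]/p[:,2]+d["cx"],d["fy"]*p[:,1]/p[:,2]+d["cy"]]
E
python3 - <<'E'
from h import *
t=pickle.load(open("top0.pkl","rb"));s=pickle.load(open("scene0.pkl","rb"))
f=t["frame"];hsv=cv2.cvtColor(f,cv2.COLOR_BGR2HSV)
def rect(m,x0,x1,y0,y1,z,name):
    q=np.zeros_like(m);q[y0:y1,x0:x1]=m[y0:y1,x0:x1]
    c=max(cv2.findContours(q,0,1)[0],key=cv2.contourArea)[:,0].astype(float)
    w=np.array([ray(t,u,v,z)[:2] for u,v in c])
    r=cv2.minAreaRect((w*1000).astype(np.float32));print(name,r)
br=((hsv[...,0]<15)&(hsv[...,1]>100)&(hsv[...,2]>60)).astype(np.uint8)
rect(br,215,272,180,305,.05,"spacer");rect(br,330,385,170,295,.03,"pile")
ye=((hsv[...,0]<35)&(hsv[...,1]>60)).astype(np.uint8);rect(ye,215,272,180,305,.008,"board")
for n,u,v,z in(("spraytop",152,188,.17),("piston",390,143,.064),("bearing",313,174,.015),("socket",349,157,.03),("stubA",458,203,.091),("stubB",462,241,.091),("stubC",463,282,.091),("man TL",436,186,.045),("man TR",473,186,.045),("man BL",439,313,.045),("man BR",477,312,.045)):
    print(n,ray(t,u,v,z).round(3))
a=cv2.resize(f[175:325,420:490],None,fx=5,fy=5,interpolation=cv2.INTER_CUBIC)[:, :]
b=cv2.resize(s["frame"][145:235,170:320],None,fx=3,fy=3,interpolation=cv2.INTER_CUBIC)
c=cv2.resize(f[180:300,215:275],None,fx=4,fy=4)
a=cv2.resize(a,(280,600))
im=np.zeros((600,800,3),np.uint8);im[:600,:280]=a;im[:270,290:740]=b;im[300:600,290:440]=cv2.resize(c,(150,300));im[300:600,450:750]=cv2.resize(s["frame"][270:380,280:440],(300,300))
cv2.imwrite("pics/crop1.png",im)
E
```

```text
spacer ((549.0546875, 261.48736572265625), (230.08279418945312, 57.78557205200195), 1.6747533082962036)
pile ((560.0188598632812, -0.8618316650390625), (59.03420639038086, 231.99322509765625), 89.5665054321289)
board ((550.0174560546875, 262.52154541015625), (260.34808349609375, 101.01216888427734), 1.7633148431777954)
spraytop [0.633 0.425 0.17 ]
piston [ 0.76  -0.09   0.064]
bearing [0.708 0.092 0.015]
socket [0.742 0.004 0.03 ]
stubA [ 0.6   -0.226  0.091]
stubB [ 0.514 -0.226  0.091]
stubC [ 0.424 -0.219  0.091]
man TL [ 0.657 -0.193  0.045]
man TR [ 0.653 -0.279  0.045]
man BL [ 0.364 -0.173  0.045]
man BR [ 0.363 -0.256  0.045]
```

View pics/crop1.png

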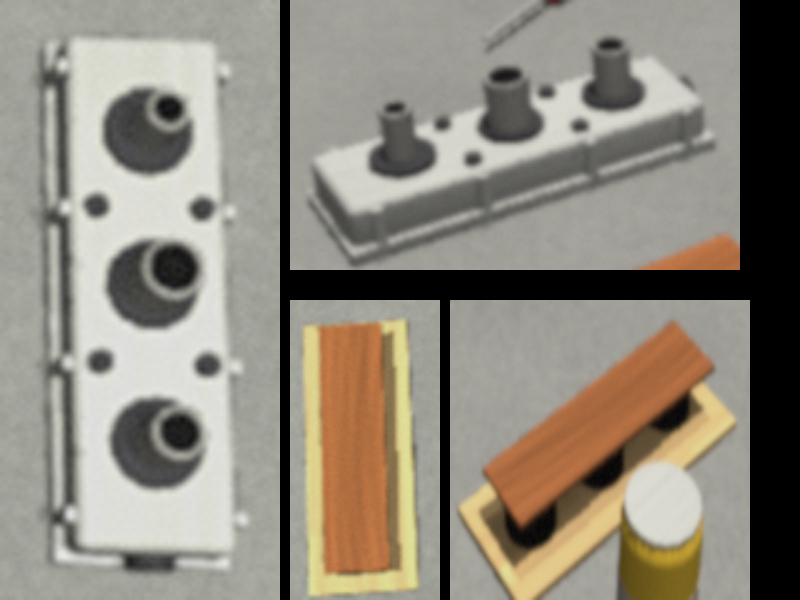

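The crop confirms two things:
- **Spacer:** the strip on the caps measures 230×58 mm at z = 50 mm, so it is the right one.
- **Stubs:** the far one (462,202) is the thinnest at 25 mm, the middle one (463,241) the widest at 35 mm, and the near one (465,283) is 30 mm.

Next I'll refine the stub axes from the dark discs.

Run:
```python
from h import *
t=pickle.load(open("top0.pkl","rb"));s=pickle.load(open("scene0.pkl","rb"))
def disc(d,u,v,r):
    g=cv2.cvtColor(d["frame"],cv2.COLOR_BGR2GRAY).astype(float)
    yy,xx=np.mgrid[:480,:640];w=np.clip(70-g,0,None)*(np.hypot(xx-u,yy-v)<r)
    return (w*xx).sum()/w.sum(),(w*yy).sum()/w.sum(),(w>25).sum()
A=[]
for n,u,v,r in(("25",462.2,202,4),("35",463.2,241.5,6),("30",465,283.2,5)):
    q=disc(t,u,v,r);p=ray(t,q[0],q[1],.091);A.append(p);print(n,np.round(q,1),p.round(4))
    print("   scene proj",proj(s,p).round(1))
print([np.linalg.norm(A[i+1]-A[i]) for i in(0,1)])
B=[]
for u,v,r in((170+(395-290)/3,145+108/3,4),(170+(507-290)/3,145+76/3,5),(170+(610-290)/3,145+45/3,5)):
    q=disc(s,u,v,r);p=ray(s,q[0],q[1],.091);B.append(p);print("scene",np.round(q,1),p.round(4))
# spacer end points check with scene camera
```

```text
25 [461.8 201.7  20. ] [ 0.6026 -0.2346  0.091 ]
   scene proj [[205.  180.3]]
35 [463.1 241.4  75. ] [ 0.5128 -0.2282  0.091 ]
   scene proj [[241.9 169.4]]
30 [464.6 282.6  49. ] [ 0.423  -0.2218  0.091 ]
   scene proj [[276.8 159.1]]
[np.float64(0.09009680651723147), np.float64(0.09000933721562653)]
scene [204.5 180.5   0. ] [ 0.604  -0.2342  0.091 ]
scene [241.4 169.7  19. ] [ 0.5145 -0.2275  0.091 ]
scene [276.2 159.5   7. ] [ 0.425  -0.2209  0.091 ]
```

arm_command([
  {"hand": 1, "x": 0.81, "y": -0.59, "twist": 0.32},
  {"x": 0.81, "y": -0.59, "twist": 0.32},
  {"x": 0.81, "y": -0.59, "twist": 0.32},
  {"x": 0.81, "y": -0.59, "twist": 0.32},
  {"x": 0.81, "y": -0.59, "twist": 0.32},
  {"x": 0.81, "y": -0.59, "twist": 0.32},
  {"x": 0.81, "y": -0.59, "twist": 0.32},
  {"x": 0.81, "y": -0.59, "twist": 0.32},
  {"x": 0.81, "y": -0.59, "twist": 0.32},
  {"x": 0.81, "y": -0.57, "twist": 0.36},
  {"z": 0},
  {"z": 0},
])

```text
invalid input
```

arm_command([
  {"hand": 1.0, "x": 0.81, "y": -0.59, "z": 0.0, "twist": 0.32},
  {"hand": 1.0, "x": 0.81, "y": -0.59, "z": 0.0, "twist": 0.32},
  {"hand": 1.0, "x": 0.81, "y": -0.59, "z": 0.0, "twist": 0.32},
  {"hand": 1.0, "x": 0.81, "y": -0.59, "z": 0.0, "twist": 0.32},
  {"hand": 1.0, "x": 0.81, "y": -0.59, "z": 0.0, "twist": 0.32},
  {"hand": 1.0, "x": 0.81, "y": -0.59, "z": 0.0, "twist": 0.32},
  {"hand": 1.0, "x": 0.81, "y": -0.59, "z": 0.0, "twist": 0.32},
  {"hand": 1.0, "x": 0.81, "y": -0.59, "z": 0.0, "twist": 0.32},
  {"hand": 1.0, "x": 0.81, "y": -0.59, "z": 0.0, "twist": 0.32},
  {"hand": 1.0, "x": 0.81, "y": -0.57, "z": 0.0, "twist": 0.36},
  {"hand": 1.0, "x": 0.0, "y": 0.0, "z": 0.0, "twist": 0.0},
  {"hand": 1.0, "x": 0.0, "y": 0.0, "z": 0.0, "twist": 0.0},
], force=20)

```text
time: 1.6
eef_pos: [0.5481, 0.2628, 0.238]
eef_rot: [0.046, -3.14, 0.0]
force: [-0.3, 0.2, -0.5]
opening: 1.004
gripper_force: 0.0
```

arm_command([
  {"hand": 1.0, "x": 0.03, "y": -0.02, "z": -0.9, "twist": 0.0},
  {"hand": 1.0, "x": 0.0, "y": 0.0, "z": -0.9, "twist": 0.0},
  {"hand": 1.0, "x": 0.0, "y": 0.0, "z": -0.9, "twist": 0.0},
  {"hand": 1.0, "x": 0.0, "y": 0.0, "z": -0.6, "twist": 0.0},
  {"hand": 1.0, "x": 0.0, "y": 0.0, "z": -0.3, "twist": 0.0},
  {"hand": 1.0, "x": 0.0, "y": 0.0, "z": -0.27, "twist": 0.0},
  {"hand": 1.0, "x": 0.0, "y": 0.0, "z": 0.0, "twist": 0.0},
  {"hand": 0.0, "x": 0.0, "y": 0.0, "z": 0.0, "twist": 0.0},
  {"hand": 0.0, "x": 0.0, "y": 0.0, "z": 0.0, "twist": 0.0},
  {"hand": 0.0, "x": 0.0, "y": 0.0, "z": 0.0, "twist": 0.0},
  {"hand": 0.0, "x": 0.0, "y": 0.0, "z": 0.0, "twist": 0.0},
  {"hand": 0.0, "x": 0.0, "y": 0.0, "z": 0.0, "twist": 0.0},
], force=15)

```text
time: 3.1
eef_pos: [0.5507, 0.2618, 0.0458]
eef_rot: [-0.047, 3.14, 0.0]
force: [-0.9, -0.6, 5.1]
opening: 0.654
gripper_force: 15.0
```

arm_command([
  {"hand": 0.0, "x": 0.0, "y": 0.0, "z": 0.1, "twist": 0.0},
  {"hand": 0.0, "x": 0.0, "y": 0.0, "z": 0.2, "twist": 0.0},
  {"hand": 0.0, "x": 0.0, "y": 0.0, "z": 0.4, "twist": 0.0},
  {"hand": 0.0, "x": 0.0, "y": 0.0, "z": 0.6, "twist": 0.0},
  {"hand": 0.0, "x": 0.0, "y": 0.0, "z": 0.6, "twist": 0.0},
  {"hand": 0.0, "x": 0.0, "y": 0.0, "z": 0.0, "twist": 0.0},
], force=20)

```text
time: 3.85
eef_pos: [0.5526, 0.2624, 0.1443]
eef_rot: [-0.047, 3.134, 0.002]
force: [0.4, -0.3, -1.1]
opening: 0.651
gripper_force: 20.0
```

Run:
```python
from h import *
from cell import snapshot
d=snapshot("scene");cv2.imwrite("pics/lift.png",d["frame"][130:400,180:540])
```

```text
(no output)
```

View pics/lift.png

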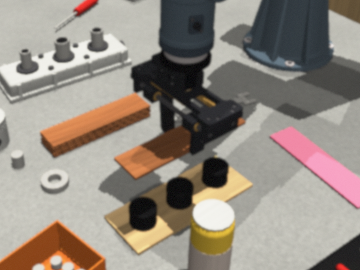

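The plate is held level, and the three caps stand on the board in the lift.png crop at about (143,213), (180,190) and (215,172). I'm moving it over the pile now.

arm_command([
  {"hand": 0.0, "x": 0.02, "y": -0.5, "z": 0.0, "twist": -0.1},
  {"hand": 0.0, "x": 0.03, "y": -0.9, "z": 0.0, "twist": -0.1},
  {"hand": 0.0, "x": 0.03, "y": -0.9, "z": 0.0, "twist": -0.1},
  {"hand": 0.0, "x": 0.03, "y": -0.9, "z": 0.0, "twist": -0.1},
  {"hand": 0.0, "x": 0.03, "y": -0.9, "z": 0.0, "twist": -0.03},
  {"hand": 0.0, "x": 0.03, "y": -0.8, "z": 0.0, "twist": 0.0},
  {"hand": 0.0, "x": 0.02, "y": -0.38, "z": -0.4, "twist": 0.0},
  {"hand": 0.0, "x": 0.0, "y": 0.0, "z": -0.6, "twist": 0.0},
  {"hand": 0.0, "x": 0.0, "y": 0.0, "z": -0.6, "twist": 0.0},
  {"hand": 0.0, "x": 0.0, "y": 0.0, "z": -0.2, "twist": 0.0},
  {"hand": 0.0, "x": 0.0, "y": 0.0, "z": 0.0, "twist": 0.0},
  {"hand": 0.0, "x": 0.0, "y": 0.0, "z": 0.0, "twist": 0.0},
], force=20)

```text
time: 5.4
eef_pos: [0.5606, -0.0023, 0.0512]
eef_rot: [0.011, 3.14, -0.001]
force: [-0.0, 0.1, -1.0]
opening: 0.65
gripper_force: 20.0
```

Run:
```python
from h import *
from cell import snapshot,telemetry
s=telemetry.sense();print(s["eef_pos"],s["eef_rot"])
d=snapshot("top");e=snapshot("scene");pickle.dump((d,e),open("p1.pkl","wb"))
f=cv2.resize(d["frame"][165:305,310:400],None,fx=4,fy=4,interpolation=cv2.INTER_CUBIC)
g=cv2.resize(e["frame"][190:300,200:345],None,fx=3,fy=3,interpolation=cv2.INTER_CUBIC)
im=np.zeros((560,800,3),np.uint8);im[:560,:360]=f;im[:330,362:797]=g
# cap tops with top cam at z=.044
h=cv2.cvtColor(d["frame"],cv2.COLOR_BGR2GRAY);im[335:560,370:600]=cv2.resize(d["frame"][180:305,205:285],(230,225))
cv2.imwrite("pics/p1.png",im)
```

```text
[ 0.56057789 -0.00228381  0.05118045] [ 1.14797510e-02  3.14006305e+00 -5.74528576e-04]
```

View pics/p1.png

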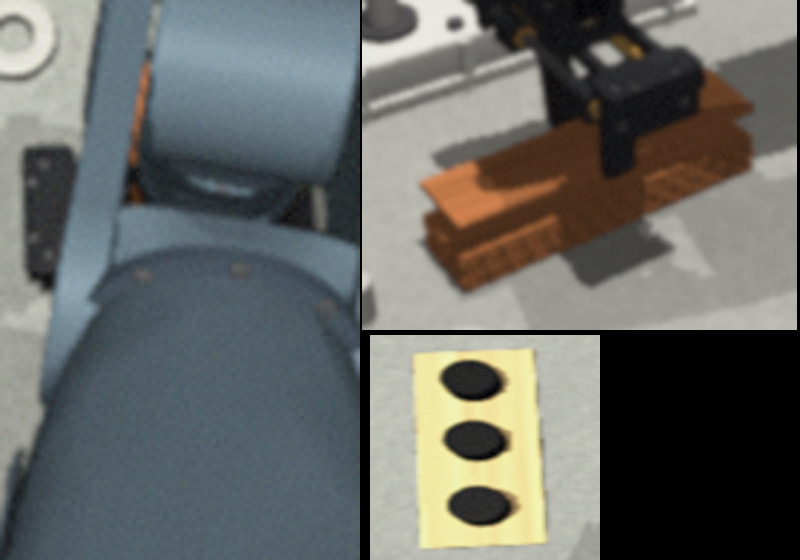

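```bash
cat > fit.py <<'E'
from h import *
from scipy.optimize import minimize
def sil(d,x,y,a,z0,z1,box,L=.23,W=.058,S=4):
    c,s=np.cos(a),np.sin(a);P=[[x+c*i*L/2-s*j*W/2,y+s*i*L/2+c*j*W/2,z] for i in(-1,1) for j in(-1,1) for z in(z0,z1)]
    q=(proj(d,P)-[box[0],box[2]]+.5)*S
    h=cv2.convexHull(q.astype(np.float32))
    m=np.zeros(((box[3]-box[2])*S,(box[1]-box[0])*S),np.uint8)
    cv2.fillConvexPoly(m,np.round(h*16-8).astype(np.int32),255,shift=4)
    return cv2.resize(m,None,fx=1/S,fy=1/S,interpolation=cv2.INTER_AREA)/255.
def fit(d,box,p0,z0,z1):
    f=d["frame"][box[2]:box[3],box[0]:box[1]];hs=cv2.cvtColor(f,cv2.COLOR_BGR2HSV)
    m=((hs[...,0]<15)&(hs[...,1]>100)).astype(float)
    def cost(p): return np.abs(sil(d,p[0]/1e3,p[1]/1e3,p[2]/100,z0,z1,box)-m).sum()
    r=minimize(cost,p0,method="Nelder-Mead",options=dict(initial_simplex=np.array([p0,[p0[0]+4,p0[1],p0[2]],[p0[0],p0[1]+4,p0[2]],[p0[0],p0[1],p0[2]+3]])))
    return r.x.round(2),round(r.fun,1),m.sum()
if __name__=="__main__":
    t=pickle.load(open("top0.pkl","rb"));s=pickle.load(open("scene0.pkl","rb"))
    print("units mm, mm, 0.01rad")
    print("pile top",fit(t,(325,390,165,300),[560,-1,-.7],0,.03))
    print("pile scene",fit(s,(205,345,210,300),[560,-1,-.7],0,.03))
    print("spacer top",fit(t,(215,270,180,300),[549,261.5,2.9],.044,.05))
    print("spacer scene",fit(s,(285,440,265,365),[549,261.5,2.9],.044,.05))
E
python3 fit.py
```

```text
units mm, mm, 0.01rad
pile top (array([562.45,  -1.53,  -0.88]), np.float64(111.1), np.float64(2476.0))
pile scene (array([ 5.6296e+02, -3.4200e+00,  5.0000e-02]), np.float64(248.4), np.float64(2986.0))
spacer top (array([549.9 , 261.9 ,   2.37]), np.float64(146.9), np.float64(2475.0))
spacer scene (array([552.32, 263.29,   2.49]), np.float64(183.3), np.float64(3449.0))
```

arm_command([
  {"hand": 0.0, "x": 0.04, "y": 0.0, "z": -0.15, "twist": 0.0},
  {"hand": 0.0, "x": 0.0, "y": 0.0, "z": -0.13, "twist": 0.0},
  {"hand": 0.0, "x": 0.0, "y": 0.0, "z": -0.06, "twist": 0.0},
  {"hand": 0.0, "x": 0.0, "y": 0.0, "z": -0.03, "twist": 0.0},
  {"hand": 0.0, "x": 0.0, "y": 0.0, "z": 0.0, "twist": 0.0},
  {"hand": 0.0, "x": 0.0, "y": 0.0, "z": 0.0, "twist": 0.0},
], force=20)

```text
time: 6.25
eef_pos: [0.5618, -0.0022, 0.0318]
eef_rot: [-0.012, -3.142, -0.0]
force: [-1.7, 0.3, 1.5]
opening: 0.65
gripper_force: 20.0
```

arm_command([
  {"hand": 0.8, "x": 0.0, "y": 0.0, "z": 0.0, "twist": 0.0},
  {"hand": 0.9, "x": 0.0, "y": 0.0, "z": 0.0, "twist": 0.0},
  {"hand": 1.0, "x": 0.0, "y": 0.0, "z": 0.0, "twist": 0.0},
  {"hand": 1.0, "x": 0.0, "y": 0.0, "z": 0.3, "twist": 0.0},
  {"hand": 1.0, "x": 0.0, "y": 0.0, "z": 0.7, "twist": 0.0},
  {"hand": 1.0, "x": 0.0, "y": 0.2, "z": 0.8, "twist": 0.1},
  {"hand": 1.0, "x": 0.0, "y": 0.9, "z": 0.2, "twist": 0.1},
  {"hand": 1.0, "x": 0.0, "y": 0.9, "z": 0.0, "twist": 0.1},
  {"hand": 1.0, "x": 0.0, "y": 0.9, "z": 0.0, "twist": 0.1},
  {"hand": 1.0, "x": 0.0, "y": 0.9, "z": 0.0, "twist": 0.02},
  {"hand": 1.0, "x": 0.0, "y": 0.9, "z": 0.0, "twist": 0.0},
  {"hand": 1.0, "x": 0.0, "y": 0.5, "z": 0.0, "twist": 0.0},
  {"hand": 1.0, "x": 0.0, "y": 0.0, "z": 0.0, "twist": 0.0},
], force=20)

```text
time: 7.88
eef_pos: [0.5617, 0.2595, 0.1327]
eef_rot: [-0.05, 3.14, 0.001]
force: [-0.9, 0.4, 0.4]
opening: 1.001
gripper_force: 0.0
```

Run:
```python
from h import *
from fit import fit
from cell import snapshot,telemetry
s=telemetry.sense();print(s["eef_pos"],s["eef_rot"])
d=snapshot("top");e=snapshot("scene");pickle.dump((d,e),open("p2.pkl","wb"))
print("plate+pile top",fit(d,(325,390,165,300),[562,-2,-.4],0,.036),"scene",fit(e,(205,345,205,300),[562,-2,-.4],0,.036))
t,sc=pickle.load(open("p1.pkl","rb"))
def cyl(d,x,y,box,S=4):
    a=np.linspace(0,2*np.pi,40);P=[[x+.024*np.cos(k),y+.024*np.sin(k),z] for k in a for z in(.008,.044)]
    q=(proj(d,P)-[box[0],box[2]]+.5)*S;m=np.zeros(((box[3]-box[2])*S,(box[1]-box[0])*S),np.uint8)
    cv2.fillConvexPoly(m,np.round(cv2.convexHull(q.astype(np.float32))*16-8).astype(np.int32),255,shift=4)
    return cv2.resize(m,None,fx=1/S,fy=1/S,interpolation=cv2.INTER_AREA)/255.
from scipy.optimize import minimize
for x,y in((.63,.264),(.551,.262),(.471,.260)):
  for n,dd in(("top",t),("scene",sc)):
    c=proj(dd,[x,y,.026])[0].astype(int);b=(c[0]-25,c[0]+25,c[1]-25,c[1]+25)
    g=dd["frame"][b[2]:b[3],b[0]:b[1]].max(2);m=(g<70).astype(float)
    k=cv2.connectedComponents(m.astype(np.uint8));m=(k[1]==k[1][25,25]).astype(float)
    p0=[x*1e3,y*1e3];r=minimize(lambda p:np.abs(cyl(dd,p[0]/1e3,p[1]/1e3,b)-m).sum(),p0,method="Nelder-Mead",options=dict(initial_simplex=[p0,[p0[0]+5,p0[1]],[p0[0],p0[1]+5]]))
    print(n,r.x.round(1),round(r.fun,1),m.sum())
f=cv2.resize(d["frame"][165:305,320:400],None,fx=4,fy=4,interpolation=cv2.INTER_CUBIC)
g=cv2.resize(e["frame"][190:300,200:345],None,fx=3,fy=3,interpolation=cv2.INTER_CUBIC)
im=np.zeros((560,760,3),np.uint8);im[:560,:320]=f;im[:330,322:757]=g
cv2.imwrite("pics/p2.png",im)
```

```text
[0.56171918 0.259461   0.13274296] [-5.00926881e-02  3.14000900e+00  5.22397180e-04]
plate+pile top (array([562.61,  -2.2 ,  -0.93]), np.float64(114.1), np.float64(2527.0)) scene (array([ 5.6215e+02, -3.9300e+00,  1.0000e-01]), np.float64(378.1), np.float64(3113.0))
top [634.4 264. ] 88.0 337.0
scene [634.5 262.6] 169.0 733.0
top [552.4 262.8] 93.0 333.0
scene [554.1 259.8] 163.3 671.0
top [467.8 258.7] 90.3 336.0
scene [469.2 257.2] 148.0 624.0
```

View pics/p2.png

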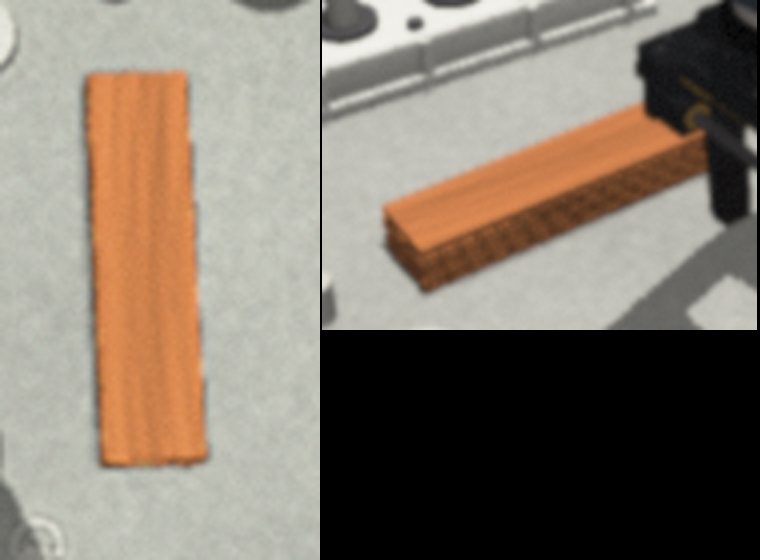

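The plate lies flat and flush on the pile, with its edges aligned in both views. I'll refit the caps with a better threshold.

Run:
```python
from h import *
from scipy.optimize import minimize
t,sc=pickle.load(open("p1.pkl","rb"))
def cyl(d,x,y,box,S=4):
    a=np.linspace(0,2*np.pi,40);P=[[x+.024*np.cos(k),y+.024*np.sin(k),z] for k in a for z in(.008,.044)]
    q=(proj(d,P)-[box[0],box[2]]+.5)*S;m=np.zeros(((box[3]-box[2])*S,(box[1]-box[0])*S),np.uint8)
    cv2.fillConvexPoly(m,np.round(cv2.convexHull(q.astype(np.float32))*16-8).astype(np.int32),255,shift=4)
    return cv2.resize(m,None,fx=1/S,fy=1/S,interpolation=cv2.INTER_AREA)/255.
for x,y in((.632,.264),(.551,.262),(.471,.260)):
  for n,dd in(("top",t),("scene",sc)):
    c=proj(dd,[x,y,.026])[0].astype(int);b=(c[0]-22,c[0]+22,c[1]-22,c[1]+22)
    if n=="top": b=(c[0]-18,c[0]+18,c[1]-17,c[1]+17)
    g=dd["frame"][b[2]:b[3],b[0]:b[1]].max(2).astype(float);w=np.clip((150-g)/100,0,1)
    p0=[x*1e3,y*1e3];r=minimize(lambda p:np.abs(cyl(dd,p[0]/1e3,p[1]/1e3,b)-w).sum(),p0,method="Nelder-Mead",options=dict(initial_simplex=[p0,[p0[0]+5,p0[1]],[p0[0],p0[1]+5]]))
    mm=cyl(dd,r.x[0]/1e3,r.x[1]/1e3,b);print(n,r.x.round(1),round(r.fun,1),w.sum().round(),mm.sum().round(),"signed",(w-mm).sum().round())
```

```text
top [632. 264.] 65.3 360.0 425.0 signed -65.0
scene [636.2 264.2] 127.1 779.0 906.0 signed -127.0
top [553.  262.1] 65.7 360.0 426.0 signed -66.0
scene [555.3 260.3] 127.7 717.0 836.0 signed -119.0
top [467.8 258.2] 64.4 362.0 426.0 signed -64.0
scene [470.  256.8] 108.1 674.0 772.0 signed -98.0
```

Run:
```python
from h import *
t,sc=pickle.load(open("p1.pkl","rb"))
def cen(d,x,y):
    a=np.linspace(0,2*np.pi,60);P=[[x+.024*np.cos(k),y+.024*np.sin(k),z] for k in a for z in(.008,.044)]
    h=cv2.convexHull(proj(d,P).astype(np.float32));M=cv2.moments(h);return np.array([M["m10"],M["m01"]])/M["m00"],M["m00"]
for x,y in((.632,.264),(.553,.262),(.469,.258)):
  for n,dd in(("top",t),("scene",sc)):
    c=proj(dd,[x,y,.026])[0].astype(int);R=18 if n=="top" else 24
    g=dd["frame"].max(2).astype(float);w=np.clip((120-g)/60,0,1)
    k=cv2.connectedComponents((w>0).astype(np.uint8))[1];w=w*(k==k[c[1],c[0]])
    yy,xx=np.mgrid[:480,:640];m=np.array([(w*xx).sum(),(w*yy).sum()])/w.sum()
    q=np.array([x,y])
    for _ in range(5):
        e,_a=cen(dd,*q);J=np.c_[cen(dd,q[0]+.001,q[1])[0]-e,cen(dd,q[0],q[1]+.001)[0]-e]/.001
        q=q+np.linalg.solve(J,m-e)
    print(n,(q*1e3).round(1),w.sum().round(),_a)
```

```text
top [633.1 265. ] 351.0 418.79055064660497
scene [636.3 265.7] 764.0 898.5308609767817
top [552.8 262.2] 354.0 418.7379166763276
scene [556.1 263. ] 702.0 829.205807456281
top [468.2 258.9] 353.0 419.62519249808975
scene [471.5 259.6] 656.0 766.5813464913517
```

Caps are at about (0.635,0.265), (0.554,0.263) and (0.470,0.259). I'll grasp the middle one.

arm_command([
  {"hand": 1.0, "x": -0.15, "y": 0.06, "z": -0.4, "twist": 0.0},
  {"hand": 1.0, "x": 0.0, "y": 0.0, "z": -0.8, "twist": 0.0},
  {"hand": 1.0, "x": 0.0, "y": 0.0, "z": -0.7, "twist": 0.0},
  {"hand": 1.0, "x": 0.0, "y": 0.0, "z": -0.35, "twist": 0.0},
  {"hand": 1.0, "x": 0.0, "y": 0.0, "z": -0.14, "twist": 0.0},
  {"hand": 0.5, "x": 0.0, "y": 0.0, "z": 0.0, "twist": 0.0},
  {"hand": 0.0, "x": 0.0, "y": 0.0, "z": 0.0, "twist": 0.0},
  {"hand": 0.0, "x": 0.0, "y": 0.0, "z": 0.0, "twist": 0.0},
  {"hand": 0.0, "x": 0.0, "y": 0.0, "z": 0.0, "twist": 0.0},
  {"hand": 0.0, "x": 0.0, "y": 0.0, "z": 0.0, "twist": 0.0},
], force=10)

```text
time: 9.22
eef_pos: [0.5546, 0.2609, 0.0128]
eef_rot: [-0.046, 3.14, 0.0]
force: [-0.8, 0.9, 3.0]
opening: 0.549
gripper_force: 10.0
```

arm_command([
  {"hand": 0.0, "x": 0.0, "y": 0.0, "z": 0.3, "twist": 0.0},
  {"hand": 0.0, "x": 0.0, "y": 0.0, "z": 0.7, "twist": 0.0},
  {"hand": 0.0, "x": 0.0, "y": -0.4, "z": 0.8, "twist": 0.0},
  {"hand": 0.0, "x": -0.08, "y": -0.9, "z": 0.44, "twist": 0.0},
  {"hand": 0.0, "x": -0.08, "y": -1.0, "z": 0.0, "twist": 0.0},
  {"hand": 0.0, "x": -0.08, "y": -1.0, "z": 0.0, "twist": 0.0},
  {"hand": 0.0, "x": -0.08, "y": -1.0, "z": 0.0, "twist": 0.0},
  {"hand": 0.0, "x": -0.1, "y": -1.0, "z": 0.0, "twist": 0.0},
  {"hand": 0.0, "x": -0.1, "y": -1.0, "z": 0.0, "twist": 0.0},
  {"hand": 0.0, "x": -0.1, "y": -1.0, "z": 0.0, "twist": 0.0},
  {"hand": 0.0, "x": -0.1, "y": -1.0, "z": 0.0, "twist": 0.0},
  {"hand": 0.0, "x": -0.1, "y": -1.0, "z": 0.0, "twist": 0.0},
  {"hand": 0.0, "x": 0.0, "y": -0.48, "z": 0.0, "twist": 0.0},
  {"hand": 0.0, "x": 0.0, "y": 0.0, "z": 0.0, "twist": 0.0},
  {"hand": 0.0, "x": 0.0, "y": 0.0, "z": 0.0, "twist": 0.0},
], force=10)

```text
time: 11.1
eef_pos: [0.5133, -0.2269, 0.1241]
eef_rot: [0.047, -3.141, -0.001]
force: [0.2, -0.4, -0.7]
opening: 0.547
gripper_force: 10.0
```

arm_command([
  {"hand": 0.0, "x": 0.0, "y": -0.02, "z": -0.2, "twist": 0.0},
  {"hand": 0.0, "x": 0.0, "y": 0.0, "z": -0.2, "twist": 0.0},
  {"hand": 0.0, "x": 0.0, "y": 0.0, "z": -0.1, "twist": 0.0},
  {"hand": 0.0, "x": 0.0, "y": 0.0, "z": -0.05, "twist": 0.0},
  {"hand": 0.0, "x": 0.0, "y": 0.0, "z": -0.05, "twist": 0.0},
  {"hand": 0.0, "x": 0.0, "y": 0.0, "z": 0.0, "twist": 0.0},
], force=10)

```text
time: 11.85
eef_pos: [0.5135, -0.2293, 0.095]
eef_rot: [-0.046, 3.141, -0.0]
force: [-2.2, 1.2, 3.1]
opening: 0.544
gripper_force: 10.0
```

arm_command([
  {"hand": 0.0, "x": 0.0, "y": 0.0, "z": -0.03, "twist": 0.0},
  {"hand": 0.0, "x": 0.0, "y": 0.0, "z": -0.03, "twist": 0.0},
  {"hand": 0.0, "x": 0.0, "y": 0.0, "z": 0.0, "twist": 0.0},
], force=10)

```text
time: 12.22
eef_pos: [0.5142, -0.2296, 0.0934]
eef_rot: [-0.046, 3.14, -0.001]
force: [-3.1, 2.2, 13.0]
opening: 0.545
gripper_force: 10.0
```

Run:
```python
from h import *
from cell import snapshot,telemetry
s=telemetry.sense();print(s["eef_pos"],s["force"],s["wrist_torque"])
e=snapshot("scene");pickle.dump(e,open("s3.pkl","wb"))
t=snapshot("top");pickle.dump(t,open("t3.pkl","wb"))
g=cv2.resize(e["frame"][110:220,180:320],None,fx=4,fy=4,interpolation=cv2.INTER_CUBIC)
cv2.imwrite("pics/s3.png",g)
```

```text
[ 0.51418369 -0.22964838  0.09337439] [-3.11178061  2.17858742 13.01712313] [ 0.66684763  0.62691905 -0.01593226]
```

View pics/s3.png

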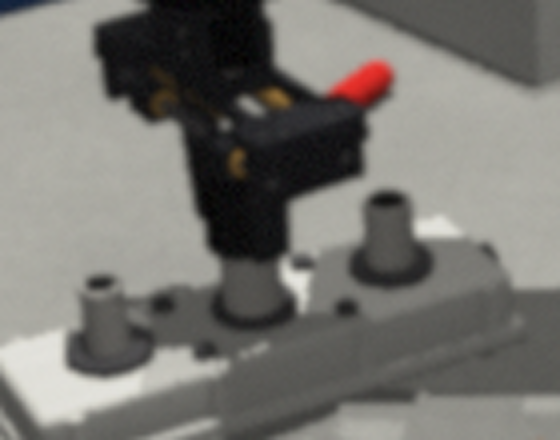

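The cap's mouth rests on the 35 mm stub at crop position (248,255), with 13 N of contact. I'll back off a little and make a small lateral search along the force, to be sure this isn't misalignment.

arm_command([
  {"hand": 0.0, "x": 0.0, "y": 0.0, "z": 0.03, "twist": 0.0},
  {"hand": 0.0, "x": -0.02, "y": 0.03, "z": 0.0, "twist": 0.0},
  {"hand": 0.0, "x": 0.0, "y": 0.0, "z": 0.0, "twist": 0.0},
], force=10)

```text
time: 12.7
eef_pos: [0.5132, -0.2289, 0.0936]
eef_rot: [-0.045, 3.139, -0.004]
force: [1.5, -4.6, 3.5]
opening: 0.55
gripper_force: 10.0
```

arm_command([
  {"hand": 0.0, "x": -0.02, "y": 0.0, "z": 0.0, "twist": 0.0},
  {"hand": 0.0, "x": 0.0, "y": 0.0, "z": 0.0, "twist": 0.0},
], force=10)

```text
time: 12.95
eef_pos: [0.5118, -0.2286, 0.0932]
eef_rot: [-0.046, 3.14, -0.002]
force: [1.6, -5.1, 2.9]
opening: 0.55
gripper_force: 10.0
```

arm_command([
  {"hand": 0.0, "x": 0.05, "y": 0.0, "z": 0.0, "twist": 0.0},
  {"hand": 0.0, "x": 0.0, "y": 0.0, "z": 0.0, "twist": 0.0},
], force=10)

```text
time: 13.2
eef_pos: [0.5127, -0.2284, 0.0929]
eef_rot: [0.046, -3.139, 0.001]
force: [-4.4, -5.3, 7.7]
opening: 0.545
gripper_force: 10.0
```

arm_command([
  {"hand": 0.0, "x": 0.0, "y": -0.05, "z": 0.0, "twist": 0.0},
  {"hand": 0.0, "x": 0.0, "y": 0.0, "z": 0.0, "twist": 0.0},
], force=10)

```text
time: 13.45
eef_pos: [0.5127, -0.2286, 0.0926]
eef_rot: [0.046, -3.138, -0.006]
force: [-3.0, 3.8, 10.4]
opening: 0.544
gripper_force: 10.0
```

arm_command([
  {"hand": 0.0, "x": -0.05, "y": 0.0, "z": 0.0, "twist": 0.0},
  {"hand": 0.0, "x": 0.0, "y": 0.0, "z": 0.0, "twist": 0.0},
], force=10)

```text
time: 13.7
eef_pos: [0.5112, -0.2288, 0.0926]
eef_rot: [0.046, -3.141, -0.004]
force: [2.1, 2.9, 6.7]
opening: 0.543
gripper_force: 10.0
```

arm_command([
  {"hand": 0.0, "x": 0.015, "y": 0.025, "z": 0.0, "twist": 0.0},
  {"hand": 0.0, "x": 0.0, "y": 0.0, "z": -0.03, "twist": 0.0},
  {"hand": 0.0, "x": 0.0, "y": 0.0, "z": 0.0, "twist": 0.0},
], force=10)

```text
time: 14.08
eef_pos: [0.5115, -0.2287, 0.0918]
eef_rot: [0.046, -3.14, -0.001]
force: [-2.5, 0.6, 11.9]
opening: 0.543
gripper_force: 10.0
```

arm_command([
  {"hand": 0.0, "x": 0.0, "y": 0.0, "z": -0.03, "twist": 0.0},
  {"hand": 0.0, "x": 0.0, "y": 0.0, "z": 0.0, "twist": 0.0},
], force=10)

```text
time: 14.32
eef_pos: [0.5117, -0.2286, 0.0906]
eef_rot: [0.046, -3.14, -0.001]
force: [-3.3, 1.3, 13.1]
opening: 0.54
gripper_force: 10.0
```

Run:
```python
from h import *
from cell import snapshot,telemetry
s=telemetry.sense();print(s["eef_pos"],s["force"])
e=snapshot("scene");o=pickle.load(open("s3.pkl","rb"))
# profile down the stub's visible axis, in front of the finger: cap rim row
for n,d in(("s3",o),("now",e)):
    g=cv2.cvtColor(d["frame"],cv2.COLOR_BGR2GRAY)
    print(n,g[162:192,238:245].mean(1).round().astype(int).tolist())
B=np.array([.5136,-.2279])
print("rows of axis z=.091,.061,.051:",proj(e,[[*B,z] for z in(.091,.088,.061,.051)]).round(1).tolist())
```

```text
[ 0.51170327 -0.2286421   0.09064433] [-3.30732257  1.32787376 13.08756164]
s3 [15, 15, 14, 15, 13, 14, 13, 13, 14, 14, 15, 19, 35, 57, 74, 80, 81, 82, 81, 81, 81, 82, 81, 80, 79, 78, 69, 50, 37, 37]
now [14, 14, 13, 13, 13, 12, 15, 14, 14, 12, 13, 23, 44, 65, 76, 80, 81, 81, 81, 81, 81, 81, 81, 81, 80, 78, 68, 50, 36, 38]
rows of axis z=.091,.061,.051: [[241.6, 169.5], [241.7, 170.7], [242.9, 180.8], [243.3, 184.5]]
```

The rim row (174) didn't move, so this cap doesn't enter the 35 mm stub. It is too small and is slipping up in the grip. Its rim centred on the bevel, which suggests the 32.6 mm bore, so I'll try the 30 mm stub next.

arm_command([
  {"hand": 0.0, "x": 0.0, "y": 0.0, "z": 0.1, "twist": 0.0},
  {"hand": 0.0, "x": 0.0, "y": 0.0, "z": 0.15, "twist": 0.0},
  {"hand": 0.0, "x": -0.6, "y": 0.04, "z": 0.0, "twist": 0.0},
  {"hand": 0.0, "x": -0.6, "y": 0.05, "z": 0.0, "twist": 0.0},
  {"hand": 0.0, "x": -0.59, "y": 0.04, "z": 0.0, "twist": 0.0},
  {"hand": 0.0, "x": 0.0, "y": 0.0, "z": 0.0, "twist": 0.0},
  {"hand": 0.0, "x": 0.0, "y": 0.0, "z": 0.0, "twist": 0.0},
], force=10)

```text
time: 15.25
eef_pos: [0.4232, -0.2228, 0.1025]
eef_rot: [-0.045, 3.141, -0.001]
force: [-0.3, -0.4, 0.3]
opening: 0.541
gripper_force: 10.0
```

Now descending to about 4 mm past the stub top, with the fine correction included.

arm_command([
  {"hand": 0.0, "x": -0.02, "y": 0.015, "z": -0.12, "twist": 0.0},
  {"hand": 0.0, "x": 0.0, "y": 0.0, "z": -0.08, "twist": 0.0},
  {"hand": 0.0, "x": 0.0, "y": 0.0, "z": -0.05, "twist": 0.0},
  {"hand": 0.0, "x": 0.0, "y": 0.0, "z": -0.05, "twist": 0.0},
  {"hand": 0.0, "x": 0.0, "y": 0.0, "z": 0.0, "twist": 0.0},
], force=10)

```text
time: 15.88
eef_pos: [0.4222, -0.2219, 0.0873]
eef_rot: [-0.045, 3.14, -0.001]
force: [4.0, 0.1, -1.2]
opening: 0.545
gripper_force: 10.0
```

It has entered with no upward load. A 4 N side force in +x says to shift slightly in +x, then I'll continue down.

arm_command([
  {"hand": 0.0, "x": 0.02, "y": 0.0, "z": -0.1, "twist": 0.0},
  {"hand": 0.0, "x": 0.0, "y": 0.0, "z": -0.1, "twist": 0.0},
  {"hand": 0.0, "x": 0.0, "y": 0.0, "z": 0.0, "twist": 0.0},
], force=10)

```text
time: 16.25
eef_pos: [0.4234, -0.222, 0.0771]
eef_rot: [-0.045, 3.139, -0.001]
force: [6.4, 0.1, -2.2]
opening: 0.542
gripper_force: 10.0
```

arm_command([
  {"hand": 0.0, "x": 0.0, "y": 0.0, "z": -0.1, "twist": 0.0},
  {"hand": 0.0, "x": 0.0, "y": 0.0, "z": -0.1, "twist": 0.0},
  {"hand": 0.0, "x": 0.0, "y": 0.0, "z": 0.0, "twist": 0.0},
], force=10)

```text
time: 16.62
eef_pos: [0.424, -0.222, 0.0676]
eef_rot: [-0.045, 3.138, -0.001]
force: [7.5, 2.2, 0.7]
opening: 0.545
gripper_force: 10.0
```

arm_command([
  {"hand": 0.0, "x": 0.03, "y": 0.01, "z": -0.05, "twist": 0.0},
  {"hand": 0.0, "x": 0.0, "y": 0.0, "z": -0.06, "twist": 0.0},
  {"hand": 0.0, "x": 0.0, "y": 0.0, "z": 0.0, "twist": 0.0},
], force=10)

```text
time: 17.0
eef_pos: [0.4242, -0.2217, 0.0619]
eef_rot: [-0.046, 3.141, -0.001]
force: [2.0, -0.5, 5.4]
opening: 0.545
gripper_force: 10.0
```

arm_command([
  {"hand": 0.0, "x": 0.0, "y": 0.0, "z": -0.04, "twist": 0.0},
  {"hand": 0.0, "x": 0.0, "y": 0.0, "z": 0.0, "twist": 0.0},
], force=10)

```text
time: 17.25
eef_pos: [0.4242, -0.2218, 0.0603]
eef_rot: [0.046, -3.141, 0.001]
force: [-0.5, 0.8, 10.8]
opening: 0.543
gripper_force: 10.0
```

The cap is home on the 30 mm stub: TCP z = 0.060 and 11 N on the roof. I'll release it and fetch the near cap.

arm_command([
  {"hand": 0.8, "x": 0.0, "y": 0.0, "z": 0.03, "twist": 0.0},
  {"hand": 1.0, "x": 0.0, "y": 0.0, "z": 0.0, "twist": 0.0},
  {"hand": 1.0, "x": 0.0, "y": 0.0, "z": 0.0, "twist": 0.0},
  {"hand": 1.0, "x": 0.0, "y": 0.0, "z": 0.5, "twist": 0.0},
  {"hand": 1.0, "x": 0.0, "y": 0.0, "z": 0.9, "twist": 0.0},
  {"hand": 1.0, "x": 0.0, "y": 0.6, "z": 0.4, "twist": 0.0},
  {"hand": 1.0, "x": 0.1, "y": 1.0, "z": 0.0, "twist": 0.0},
  {"hand": 1.0, "x": 0.1, "y": 1.0, "z": 0.0, "twist": 0.0},
  {"hand": 1.0, "x": 0.1, "y": 1.0, "z": 0.0, "twist": 0.0},
  {"hand": 1.0, "x": 0.1, "y": 1.0, "z": 0.0, "twist": 0.0},
  {"hand": 1.0, "x": 0.1, "y": 1.0, "z": 0.0, "twist": 0.0},
  {"hand": 1.0, "x": 0.1, "y": 1.0, "z": 0.0, "twist": 0.0},
  {"hand": 1.0, "x": 0.1, "y": 1.0, "z": 0.0, "twist": 0.0},
  {"hand": 1.0, "x": 0.1, "y": 1.0, "z": 0.0, "twist": 0.0},
  {"hand": 1.0, "x": 0.1, "y": 1.0, "z": 0.0, "twist": 0.0},
  {"hand": 1.0, "x": 0.0, "y": 0.0, "z": 0.0, "twist": 0.0},
  {"hand": 1.0, "x": 0.0, "y": 0.0, "z": 0.0, "twist": 0.0},
], force=10)

```text
time: 19.38
eef_pos: [0.4685, 0.2584, 0.1506]
eef_rot: [0.047, -3.14, 0.001]
force: [0.5, 0.3, 0.8]
opening: 1.001
gripper_force: 0.0
```

Run:
```python
from h import *
from cell import snapshot
d=snapshot("top");e=snapshot("scene");pickle.dump((d,e),open("p4.pkl","wb"))
f=cv2.resize(d["frame"][165:325,400:500],None,fx=3.5,fy=3.5,interpolation=cv2.INTER_CUBIC)
g=cv2.resize(e["frame"][130:240,170:320],None,fx=2.9,fy=2.9,interpolation=cv2.INTER_CUBIC)
im=np.zeros((560,800,3),np.uint8);im[:f.shape[0],:f.shape[1]]=f;im[:g.shape[0],360:360+g.shape[1]]=g
cv2.imwrite("pics/p4.png",im)
```

```text
(no output)
```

View pics/p4.png

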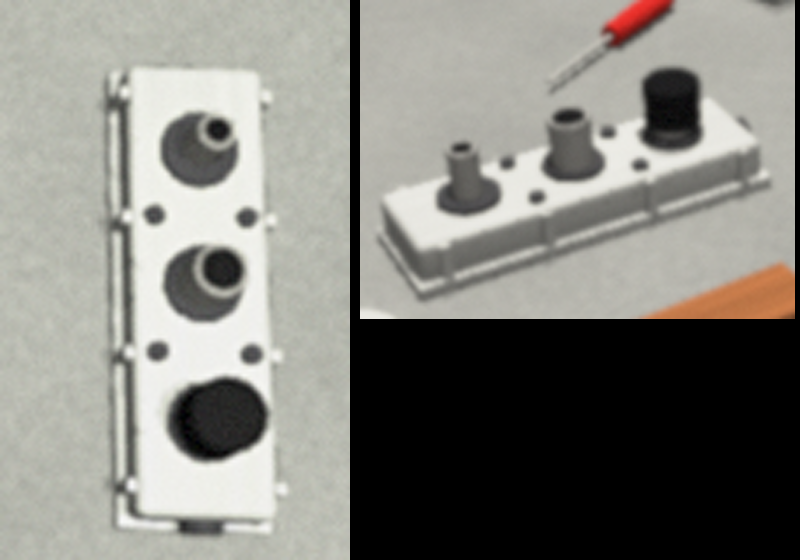

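The first cap sits level and fully down on the near stub, at (672,105) in the right-hand crop. Now grasping the near cap.

arm_command([
  {"hand": 1.0, "x": 0.03, "y": 0.015, "z": -0.6, "twist": 0.0},
  {"hand": 1.0, "x": 0.0, "y": 0.0, "z": -0.9, "twist": 0.0},
  {"hand": 1.0, "x": 0.0, "y": 0.0, "z": -0.7, "twist": 0.0},
  {"hand": 1.0, "x": 0.0, "y": 0.0, "z": -0.4, "twist": 0.0},
  {"hand": 1.0, "x": 0.0, "y": 0.0, "z": -0.15, "twist": 0.0},
  {"hand": 0.6, "x": 0.0, "y": 0.0, "z": 0.0, "twist": 0.0},
  {"hand": 0.3, "x": 0.0, "y": 0.0, "z": 0.0, "twist": 0.0},
  {"hand": 0.0, "x": 0.0, "y": 0.0, "z": 0.0, "twist": 0.0},
  {"hand": 0.0, "x": 0.0, "y": 0.0, "z": 0.0, "twist": 0.0},
  {"hand": 0.0, "x": 0.0, "y": 0.0, "z": 0.0, "twist": 0.0},
], force=10)

```text
time: 20.72
eef_pos: [0.4709, 0.2596, 0.0142]
eef_rot: [-0.046, 3.14, 0.0]
force: [-0.5, -0.1, 3.1]
opening: 0.544
gripper_force: 10.0
```

arm_command([
  {"hand": 0.0, "x": 0.0, "y": 0.0, "z": 0.3, "twist": 0.0},
  {"hand": 0.0, "x": 0.0, "y": 0.0, "z": 0.7, "twist": 0.0},
  {"hand": 0.0, "x": 0.0, "y": -0.4, "z": 0.8, "twist": 0.0},
  {"hand": 0.0, "x": 0.08, "y": -0.9, "z": 0.4, "twist": 0.0},
  {"hand": 0.0, "x": 0.09, "y": -1.0, "z": 0.0, "twist": 0.0},
  {"hand": 0.0, "x": 0.09, "y": -1.0, "z": 0.0, "twist": 0.0},
  {"hand": 0.0, "x": 0.1, "y": -1.0, "z": 0.0, "twist": 0.0},
  {"hand": 0.0, "x": 0.1, "y": -1.0, "z": 0.0, "twist": 0.0},
  {"hand": 0.0, "x": 0.1, "y": -1.0, "z": 0.0, "twist": 0.0},
  {"hand": 0.0, "x": 0.1, "y": -1.0, "z": 0.0, "twist": 0.0},
  {"hand": 0.0, "x": 0.1, "y": -1.0, "z": 0.0, "twist": 0.0},
  {"hand": 0.0, "x": 0.1, "y": -1.0, "z": 0.0, "twist": 0.0},
  {"hand": 0.0, "x": 0.0, "y": -0.46, "z": 0.0, "twist": 0.0},
  {"hand": 0.0, "x": 0.0, "y": 0.0, "z": 0.0, "twist": 0.0},
  {"hand": 0.0, "x": 0.0, "y": 0.0, "z": 0.0, "twist": 0.0},
], force=10)

```text
time: 22.6
eef_pos: [0.5132, -0.2269, 0.1236]
eef_rot: [0.047, -3.141, -0.002]
force: [-0.1, 0.8, -0.6]
opening: 0.549
gripper_force: 10.0
```

arm_command([
  {"hand": 0.0, "x": 0.015, "y": -0.025, "z": -0.25, "twist": 0.0},
  {"hand": 0.0, "x": 0.0, "y": 0.0, "z": -0.2, "twist": 0.0},
  {"hand": 0.0, "x": 0.0, "y": 0.0, "z": -0.06, "twist": 0.0},
  {"hand": 0.0, "x": 0.0, "y": 0.0, "z": -0.05, "twist": 0.0},
  {"hand": 0.0, "x": 0.0, "y": 0.0, "z": -0.05, "twist": 0.0},
  {"hand": 0.0, "x": 0.0, "y": 0.0, "z": 0.0, "twist": 0.0},
], force=10)

```text
time: 23.35
eef_pos: [0.5145, -0.2295, 0.0931]
eef_rot: [-0.046, 3.141, 0.001]
force: [2.4, 2.1, -1.1]
opening: 0.54
gripper_force: 10.0
```

arm_command([
  {"hand": 0.0, "x": 0.01, "y": 0.015, "z": -0.05, "twist": 0.0},
  {"hand": 0.0, "x": 0.0, "y": 0.0, "z": -0.06, "twist": 0.0},
  {"hand": 0.0, "x": 0.0, "y": 0.0, "z": 0.0, "twist": 0.0},
], force=10)

```text
time: 23.72
eef_pos: [0.5145, -0.2291, 0.0874]
eef_rot: [0.045, -3.141, -0.0]
force: [0.3, -0.9, -0.3]
opening: 0.546
gripper_force: 10.0
```

This cap fits the 35 mm stub. It is about 10 mm in with no load, so I'll continue home.

arm_command([
  {"hand": 0.0, "x": 0.0, "y": 0.0, "z": -0.1, "twist": 0.0},
  {"hand": 0.0, "x": 0.0, "y": 0.0, "z": -0.1, "twist": 0.0},
  {"hand": 0.0, "x": 0.0, "y": 0.0, "z": -0.1, "twist": 0.0},
  {"hand": 0.0, "x": 0.0, "y": 0.0, "z": -0.06, "twist": 0.0},
  {"hand": 0.0, "x": 0.0, "y": 0.0, "z": 0.0, "twist": 0.0},
], force=10)

```text
time: 24.35
eef_pos: [0.5146, -0.2289, 0.0693]
eef_rot: [0.046, -3.141, -0.001]
force: [0.5, 0.8, -0.1]
opening: 0.547
gripper_force: 10.0
```

arm_command([
  {"hand": 0.0, "x": 0.0, "y": 0.0, "z": -0.05, "twist": 0.0},
  {"hand": 0.0, "x": 0.0, "y": 0.0, "z": -0.02, "twist": 0.0},
  {"hand": 0.0, "x": 0.0, "y": 0.0, "z": 0.0, "twist": 0.0},
], force=10)

```text
time: 24.72
eef_pos: [0.5151, -0.2292, 0.0672]
eef_rot: [-0.046, 3.141, -0.001]
force: [-2.1, 1.9, 5.8]
opening: 0.54
gripper_force: 10.0
```

arm_command([
  {"hand": 0.0, "x": 0.0, "y": 0.0, "z": -0.03, "twist": 0.0},
  {"hand": 0.0, "x": 0.0, "y": 0.0, "z": 0.0, "twist": 0.0},
  {"hand": 0.8, "x": 0.0, "y": 0.0, "z": 0.03, "twist": 0.0},
  {"hand": 1.0, "x": 0.0, "y": 0.0, "z": 0.0, "twist": 0.0},
  {"hand": 1.0, "x": 0.0, "y": 0.0, "z": 0.0, "twist": 0.0},
  {"hand": 1.0, "x": 0.0, "y": 0.0, "z": 0.5, "twist": 0.0},
  {"hand": 1.0, "x": 0.0, "y": 0.0, "z": 0.9, "twist": 0.0},
  {"hand": 1.0, "x": 0.2, "y": 0.7, "z": 0.4, "twist": 0.0},
  {"hand": 1.0, "x": 0.25, "y": 1.0, "z": 0.0, "twist": 0.0},
  {"hand": 1.0, "x": 0.25, "y": 1.0, "z": 0.0, "twist": 0.0},
  {"hand": 1.0, "x": 0.25, "y": 1.0, "z": 0.0, "twist": 0.0},
  {"hand": 1.0, "x": 0.25, "y": 1.0, "z": 0.0, "twist": 0.0},
  {"hand": 1.0, "x": 0.25, "y": 1.0, "z": 0.0, "twist": 0.0},
  {"hand": 1.0, "x": 0.25, "y": 1.0, "z": 0.0, "twist": 0.0},
  {"hand": 1.0, "x": 0.25, "y": 1.0, "z": 0.0, "twist": 0.0},
  {"hand": 1.0, "x": 0.25, "y": 1.0, "z": 0.0, "twist": 0.0},
  {"hand": 1.0, "x": 0.2, "y": 1.0, "z": 0.0, "twist": 0.0},
  {"hand": 1.0, "x": 0.0, "y": 0.19, "z": 0.0, "twist": 0.0},
  {"hand": 1.0, "x": 0.0, "y": 0.0, "z": 0.0, "twist": 0.0},
  {"hand": 1.0, "x": 0.0, "y": 0.0, "z": 0.0, "twist": 0.0},
], force=10)

```text
time: 27.22
eef_pos: [0.6347, 0.264, 0.156]
eef_rot: [0.044, -3.141, 0.001]
force: [-0.3, 0.1, 0.6]
opening: 1.001
gripper_force: 0.0
```

arm_command([
  {"hand": 1.0, "x": 0.0, "y": 0.02, "z": -0.6, "twist": 0.0},
  {"hand": 1.0, "x": 0.0, "y": 0.0, "z": -0.9, "twist": 0.0},
  {"hand": 1.0, "x": 0.0, "y": 0.0, "z": -0.7, "twist": 0.0},
  {"hand": 1.0, "x": 0.0, "y": 0.0, "z": -0.45, "twist": 0.0},
  {"hand": 1.0, "x": 0.0, "y": 0.0, "z": -0.18, "twist": 0.0},
  {"hand": 0.6, "x": 0.0, "y": 0.0, "z": 0.0, "twist": 0.0},
  {"hand": 0.3, "x": 0.0, "y": 0.0, "z": 0.0, "twist": 0.0},
  {"hand": 0.0, "x": 0.0, "y": 0.0, "z": 0.0, "twist": 0.0},
  {"hand": 0.0, "x": 0.0, "y": 0.0, "z": 0.0, "twist": 0.0},
  {"hand": 0.0, "x": 0.0, "y": 0.0, "z": 0.0, "twist": 0.0},
], force=10)

```text
time: 28.48
eef_pos: [0.6352, 0.2667, 0.0154]
eef_rot: [-0.046, 3.14, 0.0]
force: [-0.9, 0.2, 3.0]
opening: 0.545
gripper_force: 10.0
```

arm_command([
  {"hand": 0.0, "x": 0.0, "y": 0.0, "z": 0.3, "twist": 0.0},
  {"hand": 0.0, "x": 0.0, "y": 0.0, "z": 0.7, "twist": 0.0},
  {"hand": 0.0, "x": 0.0, "y": -0.4, "z": 0.8, "twist": 0.0},
  {"hand": 0.0, "x": -0.07, "y": -0.9, "z": 0.4, "twist": 0.0},
  {"hand": 0.0, "x": -0.07, "y": -1.0, "z": 0.0, "twist": 0.0},
  {"hand": 0.0, "x": -0.07, "y": -1.0, "z": 0.0, "twist": 0.0},
  {"hand": 0.0, "x": -0.07, "y": -1.0, "z": 0.0, "twist": 0.0},
  {"hand": 0.0, "x": -0.07, "y": -1.0, "z": 0.0, "twist": 0.0},
  {"hand": 0.0, "x": -0.07, "y": -1.0, "z": 0.0, "twist": 0.0},
  {"hand": 0.0, "x": -0.07, "y": -1.0, "z": 0.0, "twist": 0.0},
  {"hand": 0.0, "x": -0.07, "y": -1.0, "z": 0.0, "twist": 0.0},
  {"hand": 0.0, "x": -0.07, "y": -1.0, "z": 0.0, "twist": 0.0},
  {"hand": 0.0, "x": 0.0, "y": -0.73, "z": 0.0, "twist": 0.0},
  {"hand": 0.0, "x": 0.0, "y": 0.0, "z": 0.0, "twist": 0.0},
  {"hand": 0.0, "x": 0.0, "y": 0.0, "z": 0.0, "twist": 0.0},
], force=10)

```text
time: 30.35
eef_pos: [0.6032, -0.2344, 0.125]
eef_rot: [-0.045, 3.141, 0.001]
force: [1.3, -0.2, -0.9]
opening: 0.547
gripper_force: 10.0
```

arm_command([
  {"hand": 0.0, "x": 0.01, "y": 0.0, "z": -0.25, "twist": 0.0},
  {"hand": 0.0, "x": 0.0, "y": 0.0, "z": -0.2, "twist": 0.0},
  {"hand": 0.0, "x": 0.0, "y": 0.0, "z": -0.06, "twist": 0.0},
  {"hand": 0.0, "x": 0.0, "y": 0.0, "z": -0.05, "twist": 0.0},
  {"hand": 0.0, "x": 0.0, "y": 0.0, "z": -0.05, "twist": 0.0},
  {"hand": 0.0, "x": 0.0, "y": 0.0, "z": 0.0, "twist": 0.0},
], force=10)

```text
time: 31.1
eef_pos: [0.6038, -0.235, 0.0941]
eef_rot: [0.046, -3.141, -0.0]
force: [1.5, 0.0, -0.1]
opening: 0.543
gripper_force: 10.0
```

It has entered freely, so I'm continuing down.

arm_command([
  {"hand": 0.0, "x": 0.0, "y": 0.0, "z": -0.1, "twist": 0.0},
  {"hand": 0.0, "x": 0.0, "y": 0.0, "z": -0.1, "twist": 0.0},
  {"hand": 0.0, "x": 0.0, "y": 0.0, "z": 0.0, "twist": 0.0},
], force=10)

```text
time: 31.48
eef_pos: [0.6033, -0.2348, 0.0834]
eef_rot: [0.045, -3.14, -0.001]
force: [-0.1, 0.9, -0.4]
opening: 0.543
gripper_force: 10.0
```

arm_command([
  {"hand": 0.0, "x": 0.0, "y": 0.0, "z": -0.1, "twist": 0.0},
  {"hand": 0.0, "x": 0.0, "y": 0.0, "z": -0.1, "twist": 0.0},
  {"hand": 0.0, "x": 0.0, "y": 0.0, "z": -0.06, "twist": 0.0},
  {"hand": 0.0, "x": 0.0, "y": 0.0, "z": 0.0, "twist": 0.0},
], force=10)

```text
time: 31.98
eef_pos: [0.6036, -0.2349, 0.0708]
eef_rot: [0.046, -3.141, -0.001]
force: [0.4, -0.1, -0.1]
opening: 0.545
gripper_force: 10.0
```

arm_command([
  {"hand": 0.0, "x": 0.0, "y": 0.0, "z": -0.05, "twist": 0.0},
  {"hand": 0.0, "x": 0.0, "y": 0.0, "z": -0.03, "twist": 0.0},
  {"hand": 0.0, "x": 0.0, "y": 0.0, "z": 0.0, "twist": 0.0},
], force=10)

```text
time: 32.35
eef_pos: [0.604, -0.2351, 0.0684]
eef_rot: [-0.046, 3.141, -0.001]
force: [-2.8, 1.5, 5.8]
opening: 0.547
gripper_force: 10.0
```

Home at z = 0.068, as expected. I'll press lightly, release and retreat.

arm_command([
  {"hand": 0.0, "x": 0.0, "y": 0.0, "z": -0.03, "twist": 0.0},
  {"hand": 0.0, "x": 0.0, "y": 0.0, "z": 0.0, "twist": 0.0},
  {"hand": 0.8, "x": 0.0, "y": 0.0, "z": 0.03, "twist": 0.0},
  {"hand": 1.0, "x": 0.0, "y": 0.0, "z": 0.0, "twist": 0.0},
  {"hand": 1.0, "x": 0.0, "y": 0.0, "z": 0.0, "twist": 0.0},
  {"hand": 1.0, "x": 0.0, "y": 0.0, "z": 0.5, "twist": 0.0},
  {"hand": 1.0, "x": 0.0, "y": 0.0, "z": 0.9, "twist": 0.0},
  {"hand": 1.0, "x": -0.3, "y": 0.7, "z": 0.7, "twist": 0.0},
  {"hand": 1.0, "x": -0.3, "y": 1.0, "z": 0.5, "twist": 0.0},
  {"hand": 1.0, "x": -0.3, "y": 1.0, "z": 0.0, "twist": 0.0},
  {"hand": 1.0, "x": -0.3, "y": 1.0, "z": 0.0, "twist": 0.0},
  {"hand": 1.0, "x": -0.3, "y": 1.0, "z": 0.0, "twist": 0.0},
  {"hand": 1.0, "x": -0.3, "y": 1.0, "z": 0.0, "twist": 0.0},
  {"hand": 1.0, "x": -0.3, "y": 1.0, "z": 0.0, "twist": 0.0},
  {"hand": 1.0, "x": 0.0, "y": 1.0, "z": 0.0, "twist": 0.0},
  {"hand": 1.0, "x": 0.0, "y": 1.0, "z": 0.0, "twist": 0.0},
  {"hand": 1.0, "x": 0.0, "y": 0.0, "z": 0.0, "twist": 0.0},
  {"hand": 1.0, "x": 0.0, "y": 0.0, "z": 0.0, "twist": 0.0},
], force=10)

```text
time: 34.6
eef_pos: [0.4986, 0.1997, 0.1969]
eef_rot: [0.047, -3.141, 0.001]
force: [0.0, -0.0, 0.3]
opening: 1.0
gripper_force: 0.0
```

Run:
```python
from h import *
from fit import fit
from cell import snapshot
d=snapshot("top");e=snapshot("scene")
print("pile",fit(d,(325,390,165,300),[562,-2,-.4],0,.036))
f=cv2.resize(d["frame"][110:325,280:500],(400,390),interpolation=cv2.INTER_CUBIC)
g=cv2.resize(e["frame"][130:240,170:320],None,fx=2.6,fy=2.6,interpolation=cv2.INTER_CUBIC)
im=np.zeros((590,800,3),np.uint8);im[:390,:400]=f;im[:g.shape[0],405:405+g.shape[1]]=g;h=cv2.resize(e["frame"][210:380,130:440],(400,220));im[300:520,400:800]=h
cv2.imwrite("pics/end.png",im)
```

```text
pile (array([562.42,  -2.18,  -0.86]), np.float64(112.6), np.float64(2530.0))
```

View pics/end.png

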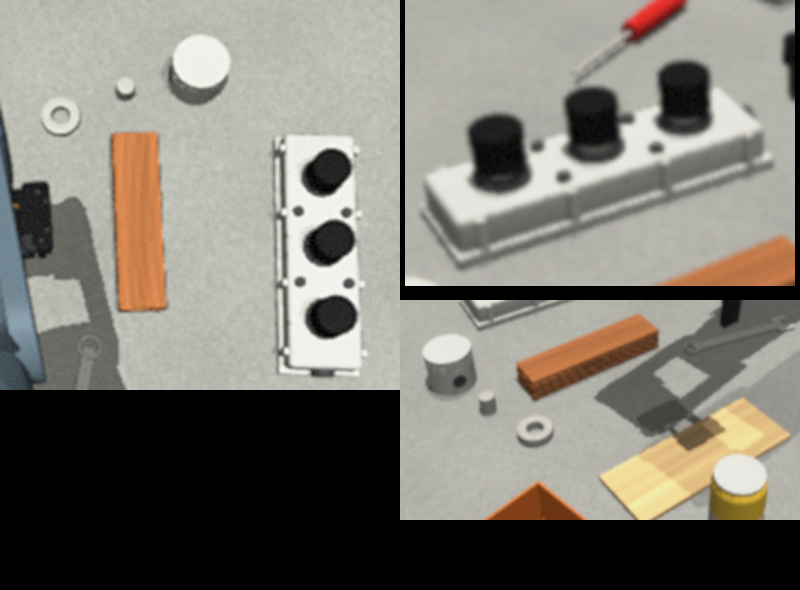

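All three caps sit level at equal height on the stubs, at (497,150), (593,123) and (684,97). The spacer lies square on the pile and the bystanders haven't moved.

```bash
python3 -c "
from cell import order
print(order.job_done())"
```

```text
the job is handed in; nothing more can be done
None
```

The job is handed in at about 35 s: the spacer lies flat and square on the pile, all three stubs carry the cap that fits them, fully home and level, and the piston, bearing, socket and spray can stand where they were.

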